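# Unhitch the matching ball coupler and hold it over the bare ball

## Task

Two instrument-arm couplers are hitched on ball mounts and a third mount has a bare ball. Take the coupler of the size that fits the bare ball, squeeze its sliding latch paddle sideways against the spring, fully in towards its fixed paddle, while the coupler is still seated, lift it off its ball and carry it to the bare ball. Finish still holding it with the latch squeezed in, still, level and centred over the bare ball with its underside a few centimetres above the top of the ball (not lowered onto it); leave the other coupler hitched and do not disturb the things lying around.

Things in the scene. Friction and masses are not known exactly. Their poses are not given: they have to be found in the camera images.
- large_coupler: Loose metal coupler of the LARGE size, fits the bare ball; 0.46 kg, 150 x 72 x 94 mm; starts hitched on the large ball. Origin: socket centre on the flat underside, which stands 14 mm above the worktop. z up, x along the tongue stub (bar 28 mm wide, ends at x = 110 mm), y to the latch side. Housing 56 x 56 x 46 mm; socket 33 mm square, 41 mm deep. Balances near the paddles.
- large_coupler_grip (a point): Point on the large coupler to put the gripper: midway between the paddles as they stand when squeezed, 80 mm above the coupler's underside, 12 mm from the socket axis along its x. Same axes as the coupler.
- large_coupler_fixed_paddle (a point): Middle of the outer face of the large coupler's fixed upright paddle, at y = -16 mm, z = 80 mm in the coupler's frame. Paddle 30 mm wide along x (x = -3 to 27 mm), 6 mm thick, top at z = 94 mm; a ledge at its foot reaches up to z = 51 mm, so keep fingertips above z = 56 mm.
- large_coupler_latch_paddle (a point): Middle of the outer face of the large coupler's sliding latch paddle, same size and height as the fixed one; at y = +26 mm at rest, +16 mm when squeezed. Outside it a bridge at z = 49 to 54 mm runs out to y = 44 mm: keep fingertips above z = 56 mm. A gripper closing along y from above takes both paddles: 42 mm over the outer faces at rest, 32 mm squeezed.
- large_coupler_latch (a joint): Sideways travel of the large coupler's latch in m: 0 at rest (a lip lies under the ball, the coupler cannot be lifted), 0.010 fully squeezed in (free; it frees the ball from about 0.008). Spring force about 5 N at the start and 11 N at the end of travel; it springs back when released, so it must stay squeezed during the lift.
- mount_large_ball_top (a point): Top of the large ball on which the large coupler is hitched, 53 mm above the worktop. Fixed mount: 90 x 90 x 14 mm dark steel plate, stud 13 mm thick, steel ball 30 mm with flat underside.
- mount_bare_ball_top (a point): Top of the bare large ball, 53 mm above the worktop; the mount is fixed and identical to the large coupler's own, but empty. z points up.
- small_coupler: The other loose coupler, same shape at 0.68 of the size (102 x 49 x 64 mm), hitched on a mount with a 20 mm ball; must stay hitched. Origin at the centre of its underside, 14 mm above the worktop.
- spanner: Small steel double open-ended spanner, 139 x 26 x 4 mm, lying on the worktop; leave alone. Origin: centre of its underside.
- filter_box: Round light-blue box, 53 mm wide, 22 mm high, on the worktop near its front edge (not the like one far back); leave alone. Origin: centre of its underside.
- beaker: Empty clear beaker, 66 mm wide, 71 mm high, on the worktop behind the mounts (not the one far right at the back); leave alone. Origin: centre of its underside.

How it is judged:
By the outcome, as a careful person would: the job done as asked, in the order asked, and still so for the second after the job is handed in, while the arm keeps its last pose, push and grip.
It also fails if it takes over 48 s, if anything falls off the work surface, if the arm or the gripper's body presses on something with over 40 N, if the wrist force passes 120 N, or if a joint passes its speed limit or range.

## Robot

A 7-joint arm with a two-finger parallel gripper is mounted at the origin on a cart in front of the work surface, level with it; the furniture and walls round the work are solid. World frame = base frame: x ahead of the robot, y to its left, z up, the work surface at z = 0. Lengths are in mm, angles in degrees, forces in N, time in s.
With the tool pointing down it reaches from about 350 to 900 mm from the base axis. Payload 19.9 kg.
Tool frame: the origin (TCP) lies between the finger pads; the fingertips stand 25 mm ahead of it and the grasp point (between the pads) lies 6 mm ahead of it (r.tips_ahead is the distance from the TCP to the fingertips, in mm); z points along the fingers, y is the line along which they close (so a half turn about z gives the same grasp; the last joint's range is limited). The gripper opens to 85 mm and grips with 20 to 120 N. Pads are 22 mm wide; open, the fingers measure 114 mm over their backs; the gripper's body (76 mm by 85 mm) begins 54 mm behind the grasp point. The pads swing forward as they close: fully open they stand 13 mm farther back than shut.
Start: joints at [-70.56, 23.915, -0.59, 92.452, 0.269, 63.638, -3.037], TCP at [232.277, 580.216, 256.26] pointing down, gripper open.
Joint ranges: [-161.28, 161.28], [-22.2, 115.67], [-73.04, 71.86], [3.21, 147.25], [-68.34, 248.33], [10.77, 114.83], [-161.83, 161.83]. Speed limits (degrees/s): [108.29, 108.29, 136.94, 136.94, 172.46, 172.46, 172.46].

## Interface

Orientations are given as a 3x3 rotation matrix whose columns are the frame's x, y, z axes.
In Python, from workcell import r, claw, kinematics, sensors, vision gives the robot as it stands. Calls block until the motion is done:
- r.reach(position, orientation): joint-space move of the TCP to a pose.
- r.move_l(position, velocity=150, attitude=None): straight line of the TCP; attitude=None keeps the orientation; velocity is the mean speed in mm/s.
- r.move_joints(angles): joint-space move.
- claw.grip(opening, f_grip=None): opening from 0.0 (shut) to 1.0 (fully open); f_grip is the grip in N (None keeps the last); returns when the fingers have stopped.
- r.wait(seconds).
- kinematics.solve_ik(position, orientation): joint angles nearest the present ones, or None.
- sensors.state(): the state.
- vision.grab_frame(name): name is "side" or "top"; returns the picture (384x512x3 uint8, red, green, blue); there is no depth.
- vision.get_calibration(name): a dict with "fx", "fy", "cx", "cy" (pixels), "k1" (the pictures are not rectified: a ray, as slopes to the right and down, at radius r is drawn at 1 + k1 r^2 times it, then the intrinsics apply), "T" (4x4, takes a point from camera to world coordinates). Camera axes: x right, y up, looking along -z (the intrinsics and any distortion apply to the point x, -y, -z); pixel columns grow to the right and rows downward; lengths in mm; the calibration is good to about 2 mm. A picture is of the moment at which its call begins. get_calibration takes no time and is no camera call.
A pose or a line that the arm cannot do raises r.Unreachable and nothing moves.
- r.hand_in(): hands the job in; it is judged then, once.
The state is a dict: "clock": time; "joint_positions": joint angles; "joint_vel": joint speeds; "joint_efforts": joint torques, N m; "eef_pos": TCP position; "orientation": TCP orientation; "force": force on the tool from outside, world axes, zero at the start; "torque": the same for the moment, N m; "width": opening from 0.0 (shut) to 1.0 (fully open); "grip_force": force on a finger pad.
Only numpy, scipy, OpenCV 4.12 (cv2) and the standard library are available. Lean on these libraries where they do the work, as an engineer would, in place of code of your own. Each camera call takes 0.05 s, during which the arm holds its last target. There are 200 camera calls.

## Working session

There is one attempt and no reset: what is moved stays moved. The work goes in short steps, each a Python script; the robot and the scene stay as the last script left them, time stands still between calls to the robot, and variables do not carry over. Pictures are saved under pics/ and viewed, at most 10 in all, crops included, and the job is handed in when it is done.

```bash
mkdir -p pics; ls; python3 - <<'E'
from workcell import r, claw, kinematics, sensors, vision
import cv2
for n in("top","side"):
    im=vision.grab_frame(n); cv2.imwrite(f"pics/{n}0.png",cv2.resize(im[:,:,::-1],(800,600),interpolation=cv2.INTER_CUBIC)); cv2.imwrite(f"raw_{n}0.png",im[:,:,::-1])
    c=vision.get_calibration(n); print({k:(v if k!='T' else v) for k,v in c.items()})
s=sensors.state();print(s['clock'],s['eef_pos'],s['orientation'],s['width'])
E
```

```text
pics
{'fx': 363.25588930404984, 'fy': 363.25588930404984, 'cx': 250.30787772019258, 'cy': 195.8954154999539, 'k1': -0.009465673154673579, 'T': array([[-4.66478092e-03,  9.92465130e-01, -1.22438575e-01,
         4.75870471e+02],
       [-9.99962137e-01, -5.52902281e-03, -6.71976171e-03,
        -1.88419101e+00],
       [-7.34609486e-03,  1.22402593e-01,  9.92453344e-01,
         9.48079543e+02],
       [ 0.00000000e+00,  0.00000000e+00,  0.00000000e+00,
         1.00000000e+00]])}
{'fx': 454.45684689681434, 'fy': 454.45684689681434, 'cx': 259.51183428440066, 'cy': 187.55139349304903, 'k1': -0.06602608110663921, 'T': array([[ 9.26451692e-01,  1.61931104e-01, -3.39802266e-01,
         1.49992318e+02],
       [-3.76411713e-01,  3.95629627e-01, -8.37729921e-01,
        -1.05567101e+03],
       [-1.21868745e-03,  9.04021856e-01,  4.27484501e-01,
         6.17206522e+02],
       [ 0.00000000e+00,  0.00000000e+00,  0.00000000e+00,
         1.00000000e+00]])}
0.1 [232.1956501  579.94786709 255.73042919] [[-9.28365443e-01  3.71668524e-01 -3.35307753e-04]
 [ 3.71668667e-01  9.28364851e-01 -1.05131806e-03]
 [-7.94538995e-05 -1.10063074e-03 -9.99999391e-01]] 1.0028541699384577
```

View pics/top0.png

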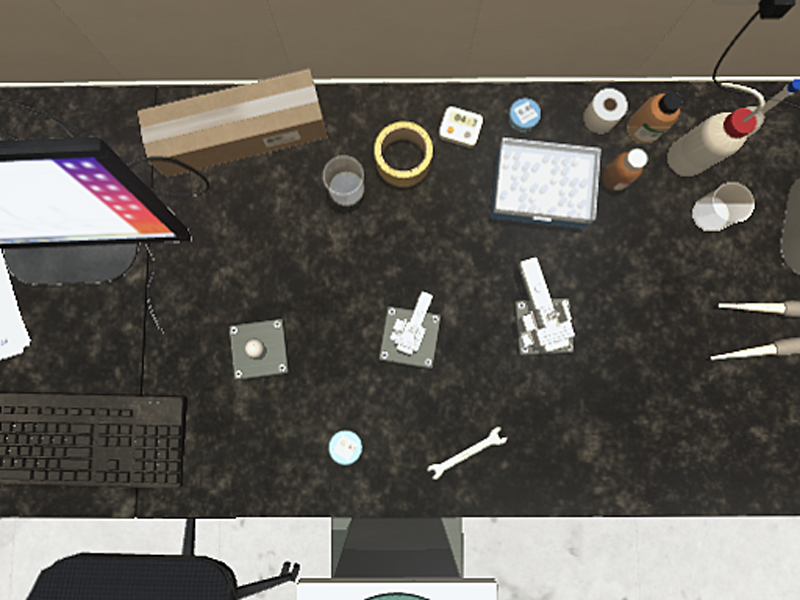

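View pics/side0.png

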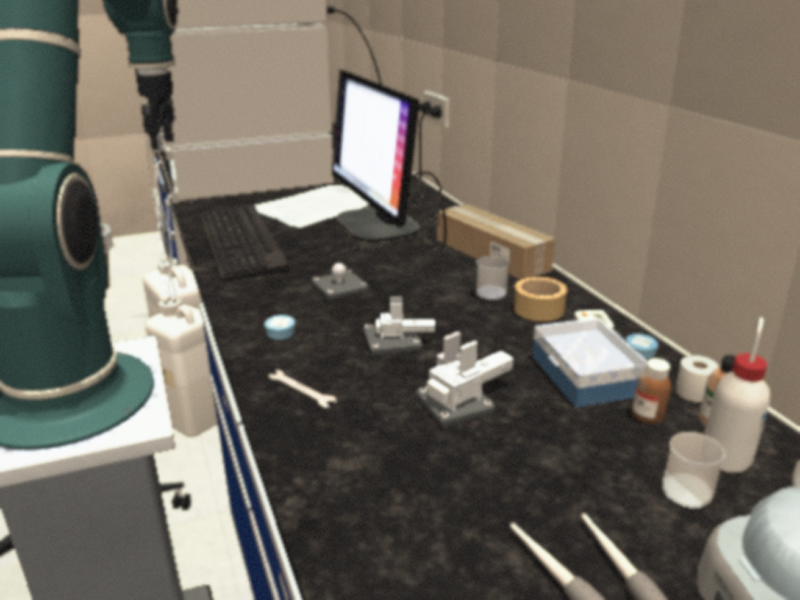

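The top picture (800x600) shows the bare ball at (255,348), the small coupler at (410,335) and the large coupler at (550,325), its tongue pointing up to (532,262). The side view shows the large coupler's paddles at (452,347) and (468,355). Next I'll zoom in.

```bash
python3 - <<'E'
import cv2,numpy as np
t=cv2.imread("raw_top0.png");s=cv2.imread("raw_side0.png")
a=cv2.resize(t[155:235,318:382],(480,600),interpolation=cv2.INTER_CUBIC)   # x7.5
b=cv2.resize(s[208:272,262:334],(0,0),fx=7.5,fy=7.5,interpolation=cv2.INTER_CUBIC)
cv2.imwrite("pics/a.png",a);cv2.imwrite("pics/b.png",b)
E
```

```text
(no output)
```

View pics/a.png

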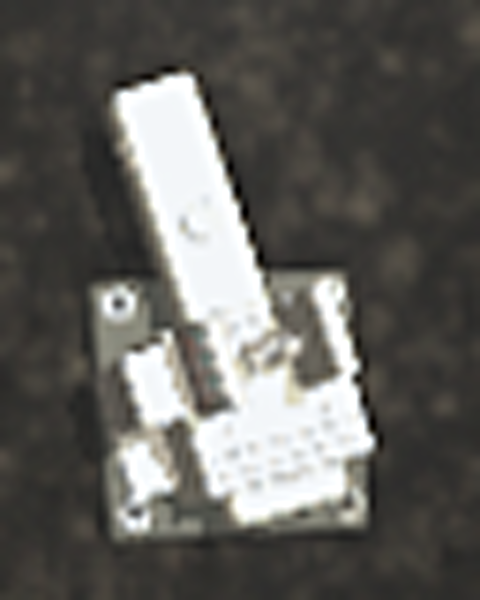

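View pics/b.png

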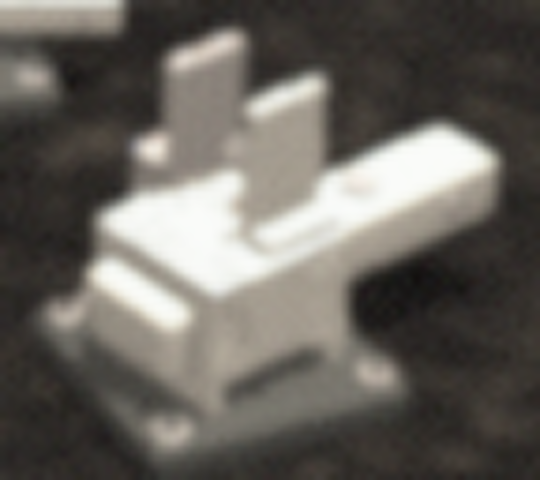

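The top crop shows the plate bolts at (120,302), (332,293), (135,517) and (350,507), the tongue edges, and the latch on the left (+y). The side crop shows both paddle tops: fixed at about (250,112) to (325,80), latch at about (168,70) to (243,38).

```bash
cat > h.py <<'E'
import numpy as np,cv2
from workcell import r, claw, kinematics, sensors, vision
def cast(n,px,z):
    c=vision.get_calibration(n);K=np.array([[c['fx'],0,c['cx']],[0,c['fy'],c['cy']],[0,0,1]])
    u=cv2.undistortPoints(np.float64(px).reshape(-1,1,2),K,np.array([c['k1'],0,0,0]))[:,0]
    d=np.c_[u[:,0],-u[:,1],-np.ones(len(u))]@c['T'][:3,:3].T;o=c['T'][:3,3]
    return o+d*((z-o[2])/d[:,2])[:,None]
def unc(p,x0,y0): return (np.float64(p)+.5)/7.5-.5+[x0,y0]
def ori(deg):  # tool down, tool x at yaw deg
    a=np.radians(deg);c,s=np.cos(a),np.sin(a)
    return np.array([[c,s,0],[s,-c,0],[0,0,-1]])
E
python3 - <<'E'
from h import *
np.set_printoptions(precision=1,suppress=True)
B=cast("top",unc([(120,302),(332,293),(135,517),(350,507)],318,155),15);print(B,B.mean(0))
for z in(45,60):
  E=cast("top",unc([(118,95),(190,325),(192,75),(265,290)],318,155),z)
  for i in(0,2): d=E[i]-E[i+1];print(np.degrees(np.arctan2(d[1],d[0])))
  print(E)
print("side bolts",cast("side",unc([(66,310),(168,430),(376,374)],262,208),15))
F=cast("side",unc([(250,114),(325,82),(168,68),(243,36)],262,208),108);print(F)
for i in(0,2): d=F[i+1]-F[i];print(np.degrees(np.arctan2(d[1],d[0])))
# bare mount: plate mask contour + ball
t=cv2.imread("raw_top0.png");a=cv2.resize(t[198:248,138:193],(0,0),fx=7.5,fy=7.5,interpolation=cv2.INTER_CUBIC)
s=cv2.imread("raw_side0.png");b=cv2.resize(s[160:195,195:240],(0,0),fx=7.5,fy=7.5,interpolation=cv2.INTER_CUBIC)
o=np.zeros((380,780,3),np.uint8);o[:a.shape[0],:a.shape[1]]=a;o[:b.shape[0],430:430+b.shape[1]]=b
cv2.imwrite("pics/c.png",o)
E
```

```text
[[ 592.6 -210.9   15. ]
 [ 595.3 -284.1   15. ]
 [ 518.5 -213.6   15. ]
 [ 521.5 -287.1   15. ]] [ 557.  -248.9   15. ]
15.33671604176736
16.516475596277292
[[ 659.1 -205.8   45. ]
 [ 580.9 -227.2   45. ]
 [ 665.8 -231.    45. ]
 [ 592.6 -252.7   45. ]]
15.336716041767389
16.516475596277267
[[ 656.  -202.4   60. ]
 [ 579.2 -223.5   60. ]
 [ 662.6 -227.2   60. ]
 [ 590.6 -248.5   60. ]]
side bolts [[ 522.5 -206.4   15. ]
 [ 524.9 -279.3   15. ]
 [ 597.7 -276.7   15. ]]
[[ 558.7 -260.   108. ]
 [ 588.6 -251.   108. ]
 [ 547.9 -224.7  108. ]
 [ 578.3 -214.9  108. ]]
16.726570383513327
17.920402549725452
```

View pics/c.png

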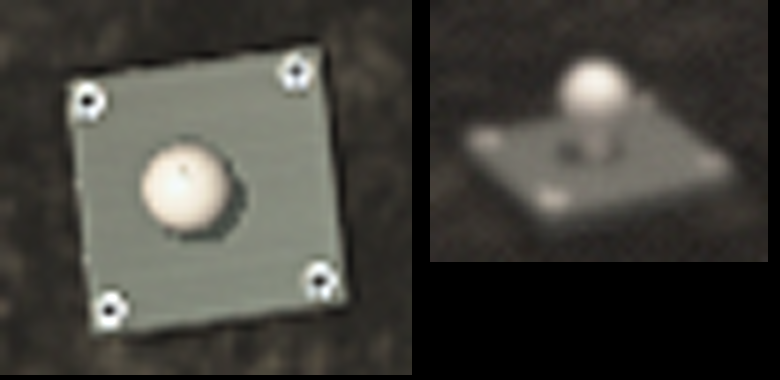

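The top half of the crop shows the ball centre at (185,187) and bolts at (88,101), (295,71), (109,310) and (319,281). In the side half the ball is at (595,90) and the bolts at (487,138), (553,198) and (712,160). The two views disagree by about 7 mm on the large mount, so I'll cross-check on other features.

```bash
python3 - <<'E'
from h import *
np.set_printoptions(precision=1,suppress=True)
B=cast("top",unc([(88,101),(295,71),(109,310),(319,281)],138,198),15);print(B.mean(0))
print("ball top cam",cast("top",unc([(185,187)],138,198),38))
S=cast("side",unc([(57,138),(123,198),(282,160)],195,160),15);print(S,(S[0]+S[2])/2)
print("ball side",cast("side",unc([(165,90)],195,160),38))
t=cv2.imread("raw_top0.png");s=cv2.imread("raw_side0.png")
# spanner ends (pixels in 800x600 pictures)
k=lambda p:(np.float64(p)+.5)*.64-.5
print("span",cast("top",k([(434,474),(502,434)]),4),cast("side",k([(333,401),(273,375)]),4))
# filter box (blue) top centre z=22, by colour
for n,im,(x0,y0,x1,y1) in(("top",t,(205,270,240,305)),("side",s,(165,198,195,222))):
  h=cv2.cvtColor(im,cv2.COLOR_BGR2HSV)[y0:y1,x0:x1];m=((h[...,0]>80)&(h[...,0]<115)&(h[...,1]>50)).astype(np.uint8)
  x,y,w,hh=cv2.boundingRect(m);print(n,x+x0,y+y0,w,hh,cast(n,[(x0+x+w/2-.5,y0+y+hh/2-.5)],22 if n=="top" else 11))
E
```

```text
[522.2 225.1  15. ]
ball top cam [[522.2 225.5  38. ]]
[[483.7 262.5  15. ]
 [492.6 192.7  15. ]
 [566.4 203.7  15. ]] [525.  233.1  15. ]
ball side [[527.6 243.5  38. ]]
span [[ 318.7  -63.1    4. ]
 [ 381.8 -174.8    4. ]] [[ 388.9 -169.4    4. ]
 [ 320.   -60.5    4. ]]
top 210 275 22 23 [[364.   79.8  22. ]]
side 171 206 17 11 [[363.5  75.   11. ]]
```

The side view looks down at a grazing angle, so small calibration and height errors get amplified. I'll trust the top view and use relative motion plus force sensing. First, check IK for both tool yaws at the grasp and the goal.

```bash
python3 - <<'E'
from h import *
np.set_printoptions(precision=1,suppress=True)
y=16.7
for d in(y,y+180):
  for p in((568.5,-245.4,100),(568.5,-245.4,220),(533.7,229,180),(533.7,229,260)): print(d,p,kinematics.solve_ik(list(p),ori(d)))
print(r.tips_ahead)
r.reach([568.5,-245.4,220],ori(y+180))
s=sensors.state();print(s['clock'],s['eef_pos'],s['joint_positions'],s['force'])
E
```

```text
16.7 (568.5, -245.4, 100) [-17.4  47.7  55.8 101.2 -46.6  57.4 -16.4]
16.7 (568.5, -245.4, 220) [-20.   38.1  59.5  96.8 -35.5  66.2 -24. ]
16.7 (533.7, 229, 180) [-51.2  27.2  32.4 103.9 -17.7  54.  -84.5]
16.7 (533.7, 229, 260) [-52.7  21.7  33.8  99.7 -13.4  62.7 -87.9]
196.7 (568.5, -245.4, 100) [ -0.4  36.8  28.5 100.7 -22.5  48.3 145.3]
196.7 (568.5, -245.4, 220) [-10.5  31.1  43.   96.5 -23.5  61.8 146.4]
196.7 (533.7, 229, 180) [-29.7  24.2   4.4 103.1  -2.2  52.7  82.3]
196.7 (533.7, 229, 260) [-31.1  19.2   6.   98.9  -2.2  62.   82.4]
25.0
3.225 [ 568.8 -244.7  219.9] [-10.5  31.1  43.   96.5 -23.5  61.8 146.4] [0.9 0.4 0.5]
```

```bash
python3 - <<'E'
from h import *
np.set_printoptions(precision=1,suppress=True)
r.move_l([568.5,-245.4,100],velocity=80)
s=sensors.state();print(s['clock'],s['eef_pos'],s['orientation'],s['force'],s['width'])
im=vision.grab_frame("side")[190:265,250:340,::-1];b=vision.grab_frame("top")[150:240,310:390,::-1]
f=lambda a,k:cv2.resize(a,(0,0),fx=k,fy=k,interpolation=cv2.INTER_CUBIC)
im=f(im,4.8);b=f(b,4.4);o=np.zeros((400,790,3),np.uint8);o[:im.shape[0],:im.shape[1]]=im;o[:b.shape[0],435:435+b.shape[1]]=b
cv2.imwrite("pics/d.png",o)
E
```

```text
4.875 [ 568.7 -245.5  100.4] [[-1.  -0.3  0. ]
 [-0.3  1.  -0. ]
 [-0.  -0.  -1. ]] [ 0.2  1.  -0.8] 0.9965341124875337
```

View pics/d.png

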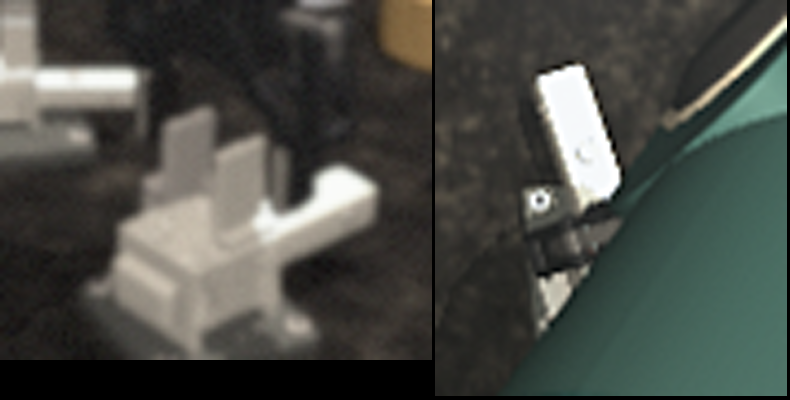

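```bash
python3 - <<'E'
from h import *
np.set_printoptions(precision=1,suppress=True)
im=vision.grab_frame("side");cv2.imwrite("raw_side1.png",im[:,:,::-1])
a=im[130:270,230:370,::-1];a=np.uint8(255*(a/255.)**.5)
cv2.imwrite("pics/e.png",cv2.resize(a,(600,600),interpolation=cv2.INTER_CUBIC))
print(cast("top",[(336,205.7)],85))
E
```

```text
[[ 557.7 -200.2   85. ]]
```

View pics/e.png

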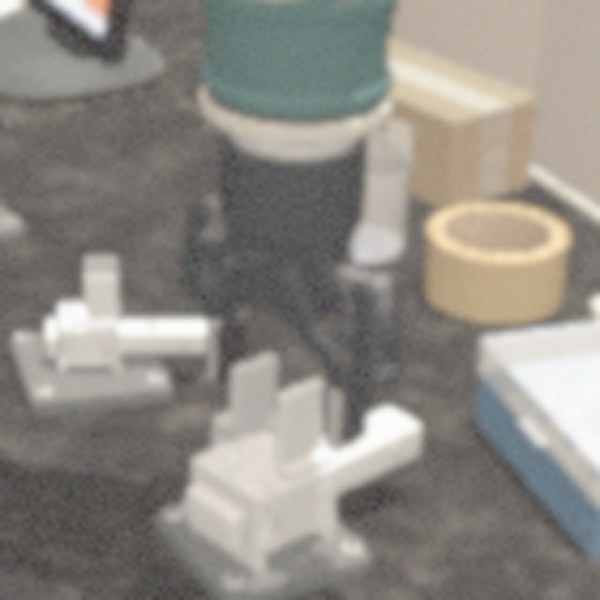

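```bash
cat >> h.py <<'E'
def proj(n,P):
    c=vision.get_calibration(n);K=np.array([[c['fx'],0,c['cx']],[0,c['fy'],c['cy']],[0,0,1]])
    q=(np.float64(P).reshape(-1,3)-c['T'][:3,3])@c['T'][:3,:3]*[1,-1,-1]
    return cv2.projectPoints(q,np.zeros(3),np.zeros(3),K,np.array([c['k1'],0,0,0,]))[0][:,0]
E
python3 - <<'E'
from h import *
np.set_printoptions(precision=0,suppress=True)
a=np.radians(16.7);R=np.array([[np.cos(a),-np.sin(a),0],[np.sin(a),np.cos(a),0],[0,0,1]])
O=np.array([557,-248.9,14])
w=lambda p:(R@np.array(p,float)+O)
pts={'fixed top -x':(-3,-16,94),'fixed top +x':(27,-16,94),'latch top -x':(-3,26,94),'latch top+x':(27,26,94),'tongue end':(110,0,40),
 'near pad tip -x':(1,-43,74),'near pad tip +x':(23,-43,74),'near back tip':(12,-57,74),'far pad tip -x':(1,43,74),'far pad +x':(23,43,74),'near back up':(12,-57,110)}
for k,p in pts.items():
    u=proj("side",w(p))[0];print(k,(u-[230,130]+.5)*600/140)
E
```

```text
fixed top -x [285. 404.]
fixed top +x [326. 386.]
latch top -x [231. 374.]
latch top+x [273. 357.]
tongue end [407. 413.]
near pad tip -x [324. 455.]
near pad tip +x [355. 442.]
near back tip [359. 459.]
far pad tip -x [216. 392.]
far pad +x [245. 380.]
near back up [362. 399.]
```

Near fingertips appear at about (345,440) and the far ones at about (225,380). Both straddle the paddles as predicted, with the same small side-camera bias as the coupler. Now I'll close in stages and watch the lateral force.

```bash
python3 - <<'E'
from h import *
np.set_printoptions(precision=1,suppress=True)
a=np.radians(16.7);ey=np.array([-np.sin(a),np.cos(a),0]);ex=np.array([np.cos(a),np.sin(a),0])
for o in(.6,.54,.52,.50,.48,.46):
    claw.grip(o,20)
    s=sensors.state();f=np.array(s['force']);print(o,s['clock'],s['width']*85,s['grip_force'],"fx,fy",f@ex,f@ey,f[2],s['eef_pos'])
    if abs(f@ey)>6: break
E
```

```text
0.6 5.4583 51.16157104289808 2.311786115169525 fx,fy -0.6107402456417952 4.237297636870263 2.705827204076649 [ 568.5 -245.    99.9]
0.54 5.6833 45.92166858026239 2.4691057903692126 fx,fy 0.08349709732660782 5.667305278364396 4.066416435940157 [ 568.6 -245.2  100. ]
0.52 5.9 44.109374425753394 2.7752736175898463 fx,fy 1.3137590935396135 5.563963877054979 4.993414344066695 [ 568.6 -245.2  100.1]
0.5 6.1167 42.40878776406531 2.990036738337949 fx,fy -0.2953529542986495 4.74347061551784 3.693293073432951 [ 568.6 -245.2  100.1]
0.48 6.3333 40.890121218769245 3.5952616600116016 fx,fy 0.2840362497986526 5.7301817285999 4.392719488968747 [ 568.6 -245.2  100.1]
0.46 6.55 39.02129822810742 5.03386183467228 fx,fy 0.18582799397534577 4.5749631351439755 3.1820888659655466 [ 568.5 -245.4  100. ]
```

```bash
python3 - <<'E'
from h import *
np.set_printoptions(precision=1,suppress=True)
a=np.radians(16.7);ey=np.array([-np.sin(a),np.cos(a),0]);ex=np.array([np.cos(a),np.sin(a),0])
for o,g in((.42,25),(.40,25),(.38,25),(.36,25),(0.2,40)):
    claw.grip(o,g)
    s=sensors.state();f=np.array(s['force']);print(o,s['clock'],s['width']*85,s['grip_force'],"fx,fy",f@ex,f@ey,f[2],np.array(s['eef_pos']),np.array(s['torque']))
    if abs(f@ey)>20: break
E
```

```text
0.42 6.7667 35.85639007414736 7.920098573667929 fx,fy 0.3976819625234329 1.6833342923259953 0.15914413026645563 [ 568.5 -245.5   99.9] [ 0.5 -0.  -0. ]
0.4 6.9833 34.46610247878666 9.04900523759558 fx,fy -0.04881911836000696 2.3801849374845587 -1.237721970923966 [ 568.4 -245.5   99.9] [0.3 0.  0. ]
0.38 7.2 32.475111188680614 9.80652540922165 fx,fy -0.3970289370833747 1.6625777332928786 -0.6474722302752617 [ 568.4 -245.4   99.9] [ 0.4  0.1 -0. ]
0.36 7.4167 31.395904138702043 21.83982878923416 fx,fy 0.5741446630039203 0.7659029042276053 -3.288387583351131 [ 568.4 -245.5  100. ] [0.3 0.1 0. ]
0.2 7.6333 30.078883383129636 39.77545738220215 fx,fy -0.4375638768831384 1.6085203333628204 -2.2428565244405583 [ 568.4 -245.4  100. ] [ 0.4  0.3 -0. ]
```

Fully squeezed (about 31 mm, force jump) with almost no side load. Lifting.

```bash
python3 - <<'E'
from h import *
np.set_printoptions(precision=1,suppress=True)
claw.grip(0.2,55)
s0=sensors.state();p=np.array(s0['eef_pos']);print(p,s0['width']*85)
for dz in(6,25,60,130):
    r.move_l(list(p+[0,0,dz]),velocity=40 if dz<30 else 80)
    s=sensors.state();print(s['clock'],s['eef_pos'],s['force'],s['torque'],s['width']*85,s['grip_force'])
    if abs(s['force'][2])>25: break
im=vision.grab_frame("side")[120:280,230:390,::-1]
cv2.imwrite("pics/f.png",cv2.resize(np.uint8(255*(im/255.)**.7),(600,600),interpolation=cv2.INTER_CUBIC))
E
```

```text
[ 568.5 -245.5  100.1] 29.84036096242962
8.15 [ 568.6 -245.4  106.3] [ 0.1  0.3 -3.5] [0.3 0.1 0. ] 29.575863551168464 55.25887727737427
8.775 [ 568.5 -245.5  125.2] [-0.  -0.4 -5.3] [-0.1  0.  -0. ] 29.943713441617373 55.21737098693848
9.3667 [ 568.5 -245.3  160.2] [-0.3 -0.5 -5.1] [-0.1 -0.   0.1] 30.068552643204143 55.21438121795654
10.3917 [ 568.3 -245.2  229.6] [ 0.5 -0.5 -5.5] [-0. -0. -0.] 30.37983732362871 55.217912793159485
```

View pics/f.png

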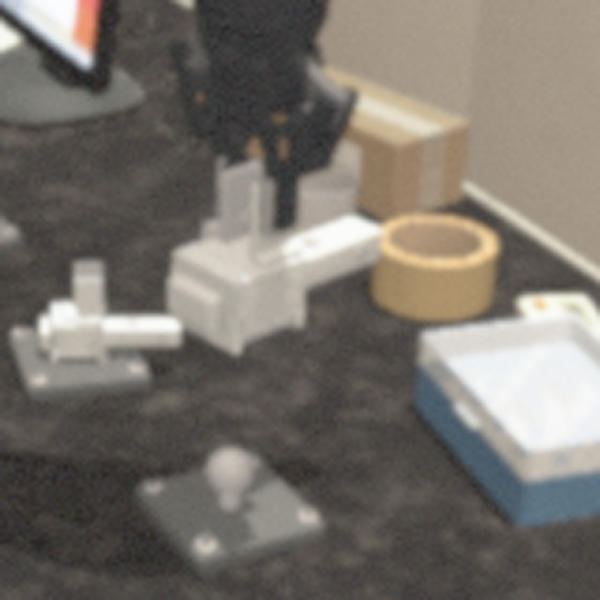

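Lifted cleanly: the source ball is exposed at (230,465) and the coupler is level. I'll carry it in a straight line, then re-measure the uncovered source ball from above.

```bash
python3 - <<'E'
from h import *
np.set_printoptions(precision=2,suppress=True)
r.move_l([568.5-34.8,-245.4+474.4,230],velocity=130)
s=sensors.state();print(s['clock'],s['eef_pos'],s['force'],s['torque'],s['width']*85,s['grip_force'])
t=vision.grab_frame("top")[:,:,::-1];cv2.imwrite("raw_top2.png",t);t0=cv2.imread("raw_top0.png")
def ball(im,box):
    x0,y0,x1,y1=box;h=cv2.cvtColor(im,cv2.COLOR_BGR2HSV)[y0:y1,x0:x1]
    m=(h[...,2]>165).astype(np.uint8);n,l,st,c=cv2.connectedComponentsWithStats(m)
    k=1+np.argmax(st[1:,4]);print(st[k],c[k]);return cast("top",[c[k]+[x0,y0]],40)[0]
b0=ball(t0,(152,212,176,234));b1=ball(t,(336,198,363,222));print(b0,b1,b0-b1)
a=cv2.resize(t[130:260,100:230],(560,560),interpolation=cv2.INTER_CUBIC);b=cv2.resize(t[180:230,325:375],(230,230),interpolation=cv2.INTER_CUBIC)
o=np.zeros((560,790,3),np.uint8);o[:,:560]=a;o[:230,560:]=b;cv2.imwrite("pics/g.png",o)
E
```

```text
14.25 [533.77 228.74 230.03] [-0.21 -0.9  -5.55] [-0.01 -0.08  0.02] 30.092617081995805 55.22227942943573
[ 5  6 11 10 91] [ 9.87 10.4 ]
[10  4 11 11 94] [15.29  9.32]
[522.32 225.89  40.  ] [ 557.65 -248.64   40.  ] [-35.33 474.53   0.  ]
```

View pics/g.png

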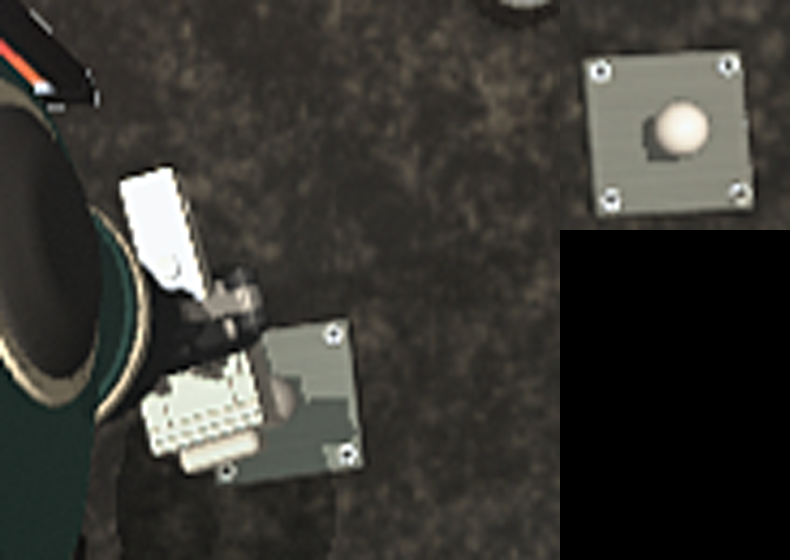

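The picture shows the coupler held over the bare mount at the same yaw. Ball-to-ball offset re-measured as (-35.3, 474.5), which agrees with the bolts to within 0.5 mm. Lowering to about 30 mm above the ball.

```bash
python3 - <<'E'
from h import *
np.set_printoptions(precision=2,suppress=True)
r.move_l([533.4,229.1,169],velocity=50);r.wait(.8)
s=sensors.state();print(s['clock'],s['eef_pos'],s['orientation'],s['force'],s['torque'],s['width']*85,s['grip_force'],np.abs(s['joint_vel']).max())
a=np.radians(16.7);R=np.array([[np.cos(a),-np.sin(a),0],[np.sin(a),np.cos(a),0],[0,0,1]])
O=np.array([522,225.7,83]);im=vision.grab_frame("side")[:,:,::-1]
a=cv2.resize(im[120:210,170:290],(800,600),interpolation=cv2.INTER_CUBIC);a=np.uint8(255*(a/255.)**.7)
for p in((28,-28,0),(-28,-28,0),(28,-28,46),(-28,-28,46),(110,-14,46),(-3,-16,94),(27,-16,94)):
    u=proj("side",R@np.array(p,float)+O)[0];cv2.circle(a,tuple(int(v) for v in (u-[170,120]+.5)*6.667),4,(0,0,255),-1)
cv2.imwrite("pics/h.png",a)
E
```

```text
16.4667 [533.38 229.09 168.98] [[-0.96 -0.29 -0.  ]
 [-0.29  0.96 -0.  ]
 [ 0.   -0.   -1.  ]] [-0.47  0.52 -4.17] [0.03 0.03 0.01] 29.695292447765866 55.221744775772095 0.04946357094752702
```

View pics/h.png

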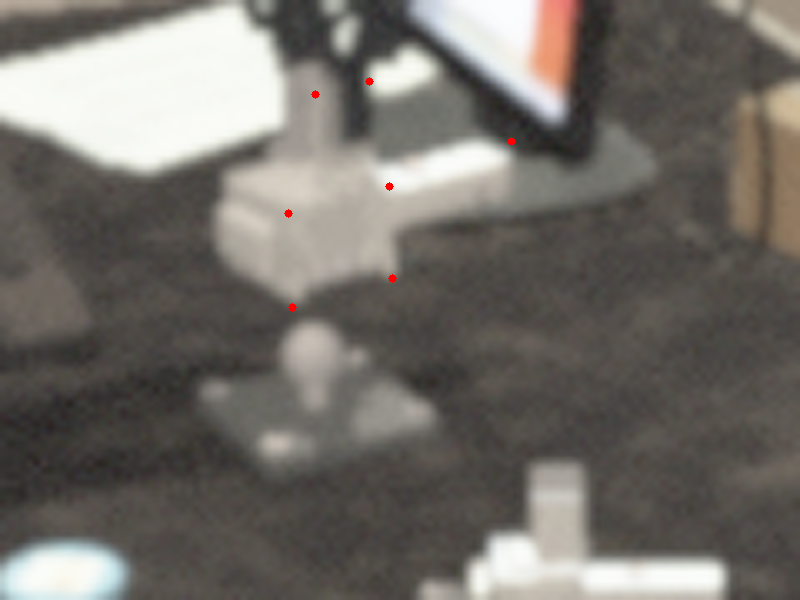

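The coupler is level above the ball at (313,345). Its corners match the prediction (red dots) to within about 10 px, the same small upward bias seen on the ball. The small coupler is still hitched.

```bash
python3 -c "
from workcell import r
print(r.hand_in())"
```

```text
the job is handed in; nothing more can be done
None
```

The job is handed in: the large coupler is held latch-squeezed, level, still and centred about 30 mm above the bare ball, with the small coupler still hitched.

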